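# Set lino blocks face up at printing height in a proofing jig

## Task

The lino blocks are standing on edge between the rail and the sliding jaw of the proofing jig. Open the jaw, lay every block down on its station's ledges with the printing face up, draw the jaw up close against the blocks, and slide a levelling wedge up the ramp under each block, nose first, until its printing face is level with the top of the front rail. Do not knock over the mug.

Things in the scene. Friction and masses are not known exactly. Their poses are not given: they have to be found in the camera images.
- jig: Proofing jig, fixed on the desk: 406 mm wide board with an aluminium front rail (x = -12..0 mm, z = 44..61 mm, full width), four stations and a sliding jaw behind. Origin at desk height under the middle of the rail's rear face; x from rail to jaw (away from the robot), y along the rail to the left, z up. Guide rods of 10 mm at y = +-190 mm, z = 50 mm, x = 0..125 mm
- rail_top (a point): the height mark: middle of the top edge of the jig's front rail, 61 mm above the desk and 28 mm above the ledges; same axes as the jig
- jaw (a joint): the sliding jaw: an aluminium bar (z = 44..57 mm, 14 mm thick) across the jig, parallel to the rail. The value is the clear distance in metres between the rail's rear face and the jaw's face, 0 to 0.090; it stays where it is left and needs about 5 N to slide
- jaw_lug (a point): upright black grip lug in the middle of the jaw: 24 mm wide (along the jig's y), 10 mm thick, from the jaw's top at z = 57 mm up to z = 91 mm; this point is on its axis at z = 80 mm, 22 mm behind the jaw's face
- station_0 (a point): rightmost station: on the rail's rear face line, at ledge height (33 mm), in the station's middle; jig's axes. Two 6 mm ledges, 19 mm to either side, x = -12..87 mm, carry a block; the 32 mm ramp between climbs 0.22 mm per mm to +x, from z = -33 mm at x = -90 to z = 0 at x = 60, under the rail. Flared guides at x = -64..-12, 38 to 32 mm apart, 9 mm above the ramp. Beyond the ledges open, 25 mm deep: room for fingers
- station_1 (a point): second from the right station: on the rail's rear face line, at ledge height (33 mm), in the station's middle; jig's axes. Two 6 mm ledges, 19 mm to either side, x = -12..87 mm, carry a block; the 32 mm ramp between climbs 0.22 mm per mm to +x, from z = -33 mm at x = -90 to z = 0 at x = 60, under the rail. Flared guides at x = -64..-12, 38 to 32 mm apart, 9 mm above the ramp. Beyond the ledges open, 25 mm deep: room for fingers
- station_2 (a point): third from the right station: on the rail's rear face line, at ledge height (33 mm), in the station's middle; jig's axes. Two 6 mm ledges, 19 mm to either side, x = -12..87 mm, carry a block; the 32 mm ramp between climbs 0.22 mm per mm to +x, from z = -33 mm at x = -90 to z = 0 at x = 60, under the rail. Flared guides at x = -64..-12, 38 to 32 mm apart, 9 mm above the ramp. Beyond the ledges open, 25 mm deep: room for fingers
- station_3 (a point): leftmost station: on the rail's rear face line, at ledge height (33 mm), in the station's middle; jig's axes. Two 6 mm ledges, 19 mm to either side, x = -12..87 mm, carry a block; the 32 mm ramp between climbs 0.22 mm per mm to +x, from z = -33 mm at x = -90 to z = 0 at x = 60, under the rail. Flared guides at x = -64..-12, 38 to 32 mm apart, 9 mm above the ramp. Beyond the ledges open, 25 mm deep: room for fingers
- block_a: plywood lino block 19 mm thick, 46 mm long, 40 mm wide, 50 g; may be absent. The printing face is grey lino with white cut lines. Origin at the middle of the 19 x 46 mm edge it stands on at the start; own z runs across its 40 mm width (up at the start), y along its 46 mm length, -x out of the printing face (to the robot at the start). Face up, own x points down, length along the rail
- face_a (a point): centre of the printing face of block_a (9.5 mm to -x and 20 mm up from the block's origin), same axes as the block
- block_b: plywood lino block 21 mm thick, 46 mm long, 40 mm wide, 50 g; may be absent. The printing face is grey lino with white cut lines. Origin at the middle of the 21 x 46 mm edge it stands on at the start; own z runs across its 40 mm width (up at the start), y along its 46 mm length, -x out of the printing face (to the robot at the start). Face up, own x points down, length along the rail
- face_b (a point): centre of the printing face of block_b (10.5 mm to -x and 20 mm up from the block's origin), same axes as the block
- block_c: plywood lino block 23 mm thick, 46 mm long, 40 mm wide, 50 g; may be absent. The printing face is grey lino with white cut lines. Origin at the middle of the 23 x 46 mm edge it stands on at the start; own z runs across its 40 mm width (up at the start), y along its 46 mm length, -x out of the printing face (to the robot at the start). Face up, own x points down, length along the rail
- face_c (a point): centre of the printing face of block_c (11.5 mm to -x and 20 mm up from the block's origin), same axes as the block
- block_d: plywood lino block 25 mm thick, 46 mm long, 40 mm wide, 50 g; may be absent. The printing face is grey lino with white cut lines. Origin at the middle of the 25 x 46 mm edge it stands on at the start; own z runs across its 40 mm width (up at the start), y along its 46 mm length, -x out of the printing face (to the robot at the start). Face up, own x points down, length along the rail
- face_d (a point): centre of the printing face of block_d (12.5 mm to -x and 20 mm up from the block's origin), same axes as the block
- wedge_1: wooden levelling wedge 28 mm wide, 60 g, all four alike. Lies on its sole (z = 0, x = -39..39 mm), nose at +x, 8 mm thick; the top falls 0.22 mm per mm to the nose, so on the ramp it is level and rises 0.22 mm per mm, meeting a block when the nose is 24 mm behind the rail's rear face. Grip lug, 20 mm long, 28 wide, square to the top: middle at x = -53, z = 39 mm, top z = 50. Heel cut back below it
- wedge_2: wooden levelling wedge 28 mm wide, 60 g, all four alike. Lies on its sole (z = 0, x = -39..39 mm), nose at +x, 8 mm thick; the top falls 0.22 mm per mm to the nose, so on the ramp it is level and rises 0.22 mm per mm, meeting a block when the nose is 24 mm behind the rail's rear face. Grip lug, 20 mm long, 28 wide, square to the top: middle at x = -53, z = 39 mm, top z = 50. Heel cut back below it
- wedge_3: wooden levelling wedge 28 mm wide, 60 g, all four alike. Lies on its sole (z = 0, x = -39..39 mm), nose at +x, 8 mm thick; the top falls 0.22 mm per mm to the nose, so on the ramp it is level and rises 0.22 mm per mm, meeting a block when the nose is 24 mm behind the rail's rear face. Grip lug, 20 mm long, 28 wide, square to the top: middle at x = -53, z = 39 mm, top z = 50. Heel cut back below it
- wedge_4: wooden levelling wedge 28 mm wide, 60 g, all four alike. Lies on its sole (z = 0, x = -39..39 mm), nose at +x, 8 mm thick; the top falls 0.22 mm per mm to the nose, so on the ramp it is level and rises 0.22 mm per mm, meeting a block when the nose is 24 mm behind the rail's rear face. Grip lug, 20 mm long, 28 wide, square to the top: middle at x = -53, z = 39 mm, top z = 50. Heel cut back below it
- coffee_mug: white mug standing on the right, 95 mm high; origin under its middle
There are look-alikes about, which are no part of the job. Leave any yellow look-alike of the block_c alone.

How it is judged (in metres and radians):
At the end, for the whole second after the job is handed in: Every block present lies at rest in the jig, printing face up within 0.08 rad of level, the face's middle within 2 mm of the rail's top in height and 16 to 24.5 mm behind its rear face, a wedge under it (origin within 45 mm of the face's middle from above); the jaw is at most 43.5 mm from the rail (z of face_a in the frame of jig between 0.059 and 0.063 m and angle between each of block_a, block_b, block_c, block_d's own x axis and vertical above 3.06 rad and x of face_a in the frame of jig between 0.016 and 0.0245 m and y of face_a in the frame of jig between -0.135 and 0.135 m and linear speed of each of block_a, block_b, block_c, block_d below 0.01 m/s and (horizontal distance between face_a and wedge_1 below 0.045 m or horizontal distance between face_a and wedge_2 below 0.045 m or horizontal distance between face_a and wedge_3 below 0.045 m or horizontal distance between face_a and wedge_4 below 0.045 m) and z of face_b in the frame of jig between 0.059 and 0.063 m and x of face_b in the frame of jig between 0.016 and 0.0245 m and y of face_b in the frame of jig between -0.135 and 0.135 m and (horizontal distance between face_b and wedge_1 below 0.045 m or horizontal distance between face_b and wedge_2 below 0.045 m or horizontal distance between face_b and wedge_3 below 0.045 m or horizontal distance between face_b and wedge_4 below 0.045 m) and z of face_c in the frame of jig between 0.059 and 0.063 m and x of face_c in the frame of jig between 0.016 and 0.0245 m and y of face_c in the frame of jig between -0.135 and 0.135 m and (horizontal distance between face_c and wedge_1 below 0.045 m or horizontal distance between face_c and wedge_2 below 0.045 m or horizontal distance between face_c and wedge_3 below 0.045 m or horizontal distance between face_c and wedge_4 below 0.045 m) and z of face_d in the frame of jig between 0.059 and 0.063 m and x of face_d in the frame of jig between 0.016 and 0.0245 m and y of face_d in the frame of jig between -0.135 and 0.135 m and (horizontal distance between face_d and wedge_1 below 0.045 m or horizontal distance between face_d and wedge_2 below 0.045 m or horizontal distance between face_d and wedge_3 below 0.045 m or horizontal distance between face_d and wedge_4 below 0.045 m) and value of joint jaw below 0.0435 m); the robot touches nothing.
It fails at once if the mug is knocked over (angle between coffee_mug's own z axis and vertical above 0.5 rad).
Of block_a, block_b, block_c, block_d only 3 to 4 are there at a start; the rules pass over those that are not, and their reading is None.
At some moment in a run one of wedge_1, wedge_2, wedge_3, wedge_4 may be knocked a few centimetres aside while the robot is not near it.
It also fails if it takes over 210 s, if anything falls off the work surface, if the arm or the gripper's body presses on something with over 40 N, if the wrist force passes 120 N, or if a joint passes its speed limit or range.

## Robot

A 6-joint arm with a two-finger parallel gripper is mounted at the origin on a cart in front of the work surface, level with it; the furniture and walls round the work are solid. World frame = base frame: x ahead of the robot, y to its left, z up, the work surface at z = 0. Lengths are in mm, angles in rad, forces in N, time in s.
With the tool pointing down it reaches from about 300 to 775 mm from the base axis. Payload 14.6 kg.
Tool frame: the origin (TCP) lies at the very end of the fingers, on their centre line; the grasp point (between the pads) lies 19 mm behind it (manip.grip_point_offset is the distance from the TCP to the grasp point, in mm); z points along the fingers, y is the line along which they close (so a half turn about z gives the same grasp; the last joint's range is limited). The gripper opens to 94 mm and grips with 3 to 60 N. Pads are 16 mm wide; open, the fingers measure 119 mm over their backs; the gripper's body (75 mm by 177 mm) begins 78 mm behind the grasp point.
Start: joints at [-1.29, 0.3, 1.521, -0, 1.321, -0.067], TCP at [187.449, -517.061, 205.446] pointing down, gripper open.
Joint ranges: [-3.03, 3.03], [-0.79, 2.21], [0.23, 2.52], [-1.04, 4.18], [0, 3.07], [-2.55, 2.55]. Speed limits (rad/s): [2.22, 2.22, 2.57, 3.14, 3.14, 3.14].

## Interface

Orientations are given as [roll, pitch, yaw] about the fixed x, y, z axes, in that order (R = Rz(yaw) Ry(pitch) Rx(roll)).
In Python, from cell import telemetry, eyes, manip gives the robot as it stands.
- The arm moves only by the tool play_rows, never from a script. Its arguments are lists of equal length, an entry for each row: "translation": the shift along the world's x, y, z in m, a list of three; "yaw": the turn about the world's z in rad. A call has 1 to 12 rows; each row is the pose to reach, as a shift and turn from the pose commanded when the call began; what a row does not reach only later rows make up. A row lasts 1/8 s, in which the tool goes at most 62.5 mm and 10.7 degrees, less where a joint would pass 70% of its speed; a pose out of reach is approached as far as the arm can. A call with a gripper value outside its range is refused whole. "hand" is the opening, from 0 (shut) to 1 (fully open), set as the call begins (left out, the last holds). The fingers move at their own pace and stop on an object; "force" is the grip in N (left out, the last holds). Time passes only in rows, so rows that repeat a pose let the fingers close. It gives the time, the measured TCP pose, the force, the opening and the grip force at its end, in the units of the state.
- telemetry.read_state(): the state, without advancing time (a new reading comes with each control period).
- eyes.camera(name): name is "scene" or "top" or "wrist"; returns a dict with "pixels" (480x640x3 uint8, red, green, blue), "fx", "fy", "cx", "cy" (pixels), "cam_to_world" (4x4, takes a point from camera to world coordinates); the wrist camera has in their place "T_tool_cam" (4x4, takes a point from camera to tool coordinates, whose origin is the TCP and whose axes are the flange's). Camera axes: x right, y up, looking along -z (the intrinsics and any distortion apply to the point x, -y, -z); pixel columns grow to the right and rows downward; lengths in mm; the calibration is good to about 2 mm. A picture is of the moment at which its call begins: read the wrist's pose just before it. There is no depth.
- manip.sign_off(): hands the job in; it is judged then, once.
The state is a dict: "clock": time; "joints": joint angles; "qd": joint speeds; "effort": joint torques, N m; "eef_pos": TCP position; "eef_rot": TCP orientation; "wrist_force": force on the tool from outside, world axes, zero at the start; "moment": the same for the moment, N m; "finger_gap": finger opening in mm; "finger_force": force on a finger pad.
Only numpy, scipy, OpenCV 4.12 (cv2) and the standard library are available. Lean on these libraries where they do the work, as an engineer would, in place of code of your own. Each camera call takes 0.05 s, during which the arm holds its last target. There are 200 camera calls.

## Working session

There is one attempt and no reset: what is moved stays moved. The work goes in short steps, Python scripts to look and compute and a tool call to move; the robot and the scene stay as the last step left them, time stands still between calls to the robot, and variables do not carry over. Pictures are saved under pics/ and viewed, at most 14 in all, crops included, and the job is handed in when it is done.

Besides the shell and the picture viewer there is one more tool, called after "Call:" in YAML: its name, and indented under it one key for each argument. play_rows: Moves the arm, as the interface text tells. Its arguments: {"type":"object","properties":{"translation":{"type":"array","items":{"type":"array","items":{"type":"number"}}},"yaw":{"type":"array","items":{"type":"number"}},"hand":{"type":"number"},"force":{"type":"number"}},"required":["translation","yaw"]}

```bash
ls; mkdir -p pics
python3 - <<'E'
from cell import telemetry, eyes, manip
import cv2
print(telemetry.read_state())
for n in ("top","scene"):
    c=eyes.camera(n); cv2.imwrite(f"pics/{n}0.png",c["pixels"][:,:,::-1])
    print(n,c["fx"],c["fy"],c["cx"],c["cy"],c["cam_to_world"].tolist(),[k for k in c])
E
```

```text
pics
{'clock': 0.0, 'joints': array([-1.28958497e+00,  3.00458624e-01,  1.52156476e+00,  9.49421156e-06,
        1.32070049e+00, -6.66250317e-02]), 'qd': array([ 0.00048517, -0.00051753,  0.00070765,  0.00017799,  0.00126944,
        0.00012974]), 'effort': array([-2.28981611e-03, -5.31809413e+01, -3.52736485e+01,  7.07020448e-02,
        2.44333141e-02, -1.24155740e-04]), 'eef_pos': array([ 187.39093233, -516.82010907,  204.90007844]), 'eef_rot': array([-3.14046456e+00, -8.44875255e-05,  3.47833981e-01]), 'wrist_force': array([ 0.41826664, -0.52604331, -0.04864168]), 'moment': array([0.01161121, 0.03152495, 0.05053459]), 'finger_force': 0.0, 'finger_gap': 93.79509552342967}
top 610.2253874735419 610.2253874735419 314.0288729268428 241.48954218512566 [[0.017653605520529105, 0.9914340239952851, -0.1294099156813033, 422.8016135052378], [-0.9998436693800238, 0.017633711377097613, -0.0012996244683462959, 0.2117107191752881], [0.0009934851861233298, 0.1294126280066428, 0.9915903310841626, 1334.6928074626378], [0.0, 0.0, 0.0, 1.0]] ['pixels', 'fx', 'fy', 'cx', 'cy', 'cam_to_world']
scene 622.273875930959 622.273875930959 327.0315674898922 240.39373988885163 [[-0.9839412416197103, 0.09290811619829303, -0.15240641385567338, 331.48303203195235], [-0.178227518805833, -0.5579189205703496, 0.8105315722474553, 1240.6759324110722], [-0.00972546040960349, 0.8246784585607291, 0.5655182184560642, 934.8511441448277], [0.0, 0.0, 0.0, 1.0]] ['pixels', 'fx', 'fy', 'cx', 'cy', 'cam_to_world']
```

View pics/top0.png

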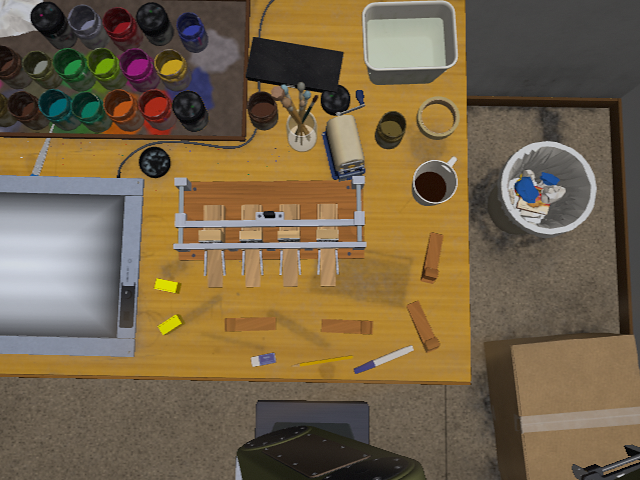

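View pics/scene0.png

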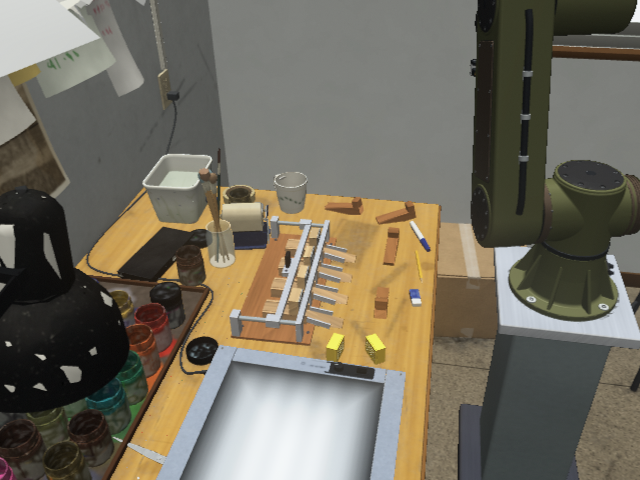

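The top view shows the jig with rail at row ~245 (cols 175–365), jaw at row ~222, and lug at (270,214). There are four blocks standing near cols 212/250/289/327. The wedges are at about (250,324), (347,326), (431,257) and (423,326), the mug at (435,182), and the yellow look-alikes at (167,286) and (171,324).

```bash
cat > h.py <<'E'
from cell import telemetry, eyes, manip
import cv2, numpy as np
from scipy.spatial.transform import Rotation as R
def view(n):
    st=telemetry.read_state()
    c=eyes.camera(n)
    if n=="wrist":
        T=np.eye(4);T[:3,:3]=R.from_euler('xyz',st["eef_rot"]).as_matrix();T[:3,3]=st["eef_pos"]
        c["cam_to_world"]=T@c["T_tool_cam"]
    c["bgr"]=np.ascontiguousarray(c["pixels"][:,:,::-1]); return c
def ray(c,u,v):
    d=np.array([(u-c["cx"])/c["fx"],-(v-c["cy"])/c["fy"],-1.0])
    M=c["cam_to_world"]; return M[:3,3],M[:3,:3]@d
def onz(c,u,v,z):
    o,d=ray(c,u,v); return o+d*(z-o[2])/d[2]
def proj(c,p):
    M=np.linalg.inv(c["cam_to_world"]); q=M[:3,:3]@np.array(p,float)+M[:3,3]
    return c["cx"]+c["fx"]*q[0]/-q[2], c["cy"]+c["fy"]*q[1]/q[2]
def tri(c1,p1,c2,p2):
    o1,d1=ray(c1,*p1);o2,d2=ray(c2,*p2)
    t=np.linalg.lstsq(np.stack([d1,-d2],1),o2-o1,rcond=None)[0]
    a,b=o1+t[0]*d1,o2+t[1]*d2
    return (a+b)/2,np.linalg.norm(a-b)
E
python3 - <<'E'
from h import *
c=view("top"); im=c["bgr"]
print(c["pixels"][324,250],c["pixels"][257,431],c["pixels"][350,250],c["pixels"][195,230])
for n,u,v,z in [("railL",175,245,61),("railR",365,245,61),("lug",268,213,91),("mug",430,185,95),("st0",327,235,73),("st3",212,235,73)]:
    print(n,onz(c,u,v,z).round(1))
hsv=cv2.cvtColor(im,cv2.COLOR_BGR2HSV)
for (x0,x1,y0,y1) in [(215,290,310,340),(310,380,312,340),(415,450,225,290),(400,445,295,355)]:
    s=hsv[y0:y1,x0:x1]; 
    m=((s[...,0]<16)&(s[...,1]>120)&(s[...,2]<215)).astype(np.uint8)
    cs=cv2.findContours(m,0,2)[0]; k=max(cs,key=cv2.contourArea)+[x0,y0]
    r=cv2.minAreaRect(k); b=cv2.boxPoints(r)
    print(cv2.contourArea(k),[onz(c,*q,25)[:2].round(0).tolist() for q in b])
w=view("wrist"); print(w["fx"],w["cx"],w["cy"],w["T_tool_cam"].round(3).tolist())
E
```

```text
[154 103  52] [153  98  51] [164 121  49] [150  98  49]
railL [576.4 294.1  61. ]
railR [ 583.5 -105.5   61. ]
lug [642.8  98.1  91. ]
mug [ 707.  -236.6   95. ]
st0 [601.6 -25.   73. ]
st3 [597.3 215.1  73. ]
542.5 [[426.0, 189.0], [431.0, 82.0], [404.0, 81.0], [399.0, 187.0]]
567.0 [[402.0, -17.0], [428.0, -18.0], [425.0, -123.0], [399.0, -122.0]]
606.5 [[512.0, -228.0], [619.0, -248.0], [614.0, -280.0], [507.0, -260.0]]
581.5 [[458.0, -194.0], [472.0, -221.0], [375.0, -269.0], [362.0, -241.0]]
393.75161409036804 318.45962199017043 242.01227470705126 [[0.0, 0.969, 0.247, 70.38], [1.0, -0.0, -0.0, 0.089], [-0.0, 0.247, -0.969, -177.984], [0.0, 0.0, 0.0, 1.0]]
```

Call:
play_rows:
  translation:
    - [0.37,0.61,0.045]
    - [0.37,0.61,0.045]
    - [0.37,0.61,0.045]
    - [0.37,0.61,0.045]
    - [0.37,0.61,0.045]
    - [0.37,0.61,0.045]
    - [0.37,0.61,0.045]
    - [0.37,0.61,0.045]
    - [0.37,0.61,0.045]
    - [0.37,0.61,0.045]
    - [0.37,0.61,0.045]
    - [0.37,0.61,0.045]
  yaw: [-0.35,-0.35,-0.35,-0.35,-0.35,-0.35,-0.35,-0.35,-0.35,-0.35,-0.35,-0.35]

```text
clock: 1.7
eef_pos: [558.2, 95.7, 250.0]
eef_rot: [-3.141, 0.001, 0.0]
wrist_force: [-0.2, -0.4, -0.3]
finger_gap: 94.1
finger_force: 0.0
```

Run:
```python
from h import *
w=view("wrist"); cv2.imwrite("pics/w1.png",w["bgr"]); s=telemetry.read_state(); print(s["eef_pos"],s["eef_rot"],s["clock"])
```

```text
[558.86260513  97.00980731 249.91654714] [-3.14101768e+00  4.99349493e-04  7.66858661e-04] 1.75
```

View pics/w1.png

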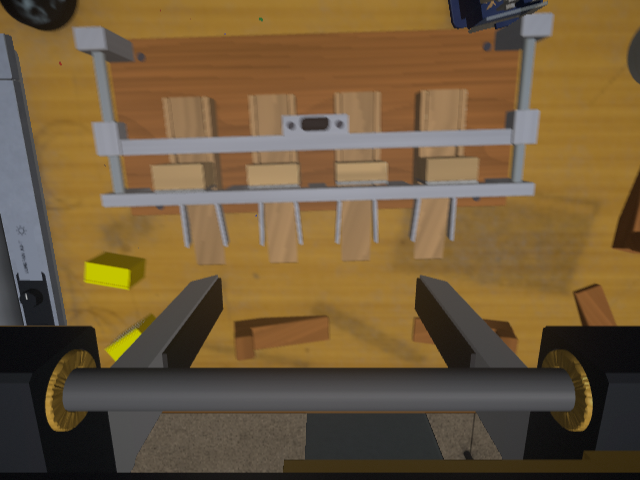

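Four blocks are present, with top edges at about (180,176), (273,174), (362,172) and (452,169). The rail is at row ~195 and the jaw at row ~142, with the lug at (315,124). Yellow look-alikes sit at the left.

Call:
play_rows:
  translation:
    - [0.06,0,-0.08]
    - [0.08,0,-0.1]
    - [0.08,0,-0.1]
    - [0.08,0,-0.1]
  yaw: [0.02,0.02,0.02,0.02]
  hand: 0.5

```text
clock: 2.25
eef_pos: [637.4, 92.7, 151.3]
eef_rot: [-3.142, -0.001, 0.018]
wrist_force: [-0.0, 0.2, 0.0]
finger_gap: 57.3
finger_force: 0.0
```

Run:
```python
from h import *
w=view("wrist"); cv2.imwrite("pics/w2.png",w["bgr"]); s=telemetry.read_state(); print(s["eef_pos"],s["eef_rot"],s["clock"])
np.save("w2.npy",w["cam_to_world"])
```

```text
[637.54846658  92.8365599  152.53341906] [-3.14134666e+00 -2.65536063e-03  1.76554495e-02] 2.3
```

View pics/w2.png

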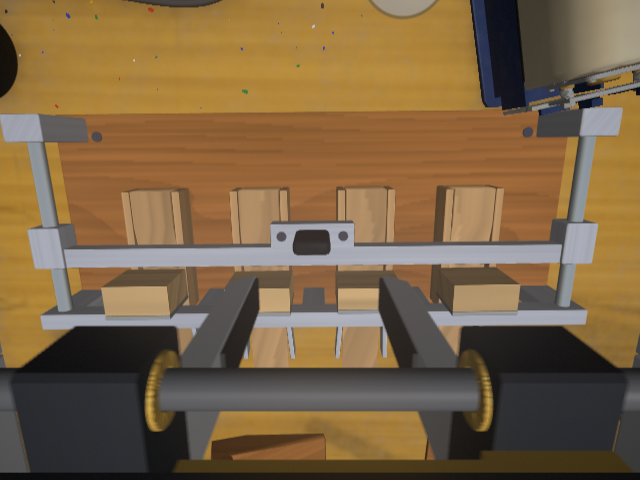

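Run:
```python
from h import *
c=eyes.camera("wrist"); T=c["T_tool_cam"]
def mk(p,r,f):
    d=dict(c); M=np.eye(4); M[:3,:3]=R.from_euler('xyz',r).as_matrix(); M[:3,3]=p; d["cam_to_world"]=M@T; d["bgr"]=cv2.imread(f); return d
w1=mk([558.86,97.0,249.9],[-3.141,0.0005,.00077],"pics/w1.png")
w2=mk([637.55,92.84,152.5],[-3.1413,-.0026,.0177],"pics/w2.png")
def prof(w,u,a,b):
    g=w["bgr"].astype(int); return [(v,)+tuple(g[v,u]) for v in range(a,b)]
for n,w,cols,a,b in [("w1",w1,[140,222,318,407,500],182,206),("w2",w2,[80,220,420,550],300,332)]:
    for u in cols:
        hs=cv2.cvtColor(w["bgr"],cv2.COLOR_BGR2HSV)[a:b,u].astype(int)
        print(n,u,a,[f"{s}/{v}" for _,s,v in hs])
for n,w,(x0,x1,y0,y1) in [("w1",w1,(285,345,112,136)),("w2",w2,(278,350,222,262))]:
    g=cv2.cvtColor(w["bgr"],cv2.COLOR_BGR2GRAY)[y0:y1,x0:x1]; m=(g<75).astype(np.uint8)
    k=max(cv2.findContours(m,0,2)[0],key=cv2.contourArea); print(n,np.add(cv2.boundingRect(k),[x0,y0,0,0]))
```

```text
w1 140 182 ['153/132', '152/131', '153/133', '153/135', '148/134', '130/122', '84/100', '36/84', '19/82', '19/82', '8/93', '7/115', '11/143', '15/157', '16/158', '18/159', '15/157', '16/157', '15/156', '16/157', '16/157', '16/158', '12/153', '11/140']
w1 222 182 ['134/118', '134/118', '131/115', '132/112', '129/109', '125/108', '111/101', '78/88', '16/96', '8/124', '12/148', '15/158', '13/157', '16/157', '16/157', '15/157', '16/157', '15/156', '15/154', '15/154', '10/146', '21/135', '67/125', '106/120']
w1 318 182 ['122/117', '78/98', '36/84', '16/80', '22/81', '8/93', '8/121', '12/150', '14/164', '17/167', '17/167', '15/165', '17/166', '16/164', '16/163', '16/161', '14/161', '14/161', '9/147', '51/134', '116/128', '148/126', '146/126', '146/129']
w1 407 182 ['130/122', '76/97', '20/77', '8/96', '10/131', '15/155', '16/163', '16/163', '17/163', '16/162', '17/162', '16/160', '16/160', '16/160', '16/161', '12/153', '18/139', '80/130', '144/126', '150/131', '150/134', '152/136', '153/137', '152/136']
w1 500 182 ['3/86', '11/116', '16/147', '19/162', '19/162', '19/162', '20/162', '19/160
[... 702 characters left out ...]
9/83', '12/83', '12/83', '15/84', '12/83', '12/83', '9/83']
w2 420 300 ['9/87', '12/88', '12/87', '12/86', '12/85', '15/86', '12/86', '12/85', '12/85', '9/85', '12/86', '12/84', '12/85', '15/85', '9/84', '12/85', '9/84', '15/85', '15/85', '12/85', '9/84', '12/84', '15/85', '12/85', '12/84', '12/84', '12/85', '12/84', '9/84', '9/83', '12/84', '9/84']
w2 550 300 ['6/81', '6/81', '3/79', '6/79', '3/78', '3/78', '3/79', '3/80', '3/79', '3/84', '14/146', '18/183', '20/181', '21/183', '21/184', '22/182', '21/180', '20/179', '21/179', '21/179', '21/180', '21/181', '20/181', '21/180', '16/157', '97/123', '109/63', '18/29', '26/29', '29/26', '18/28', '19/27']
w1 [302 118  26  12]
w2 [293 230  37  25]
```

```bash
cat >> h.py <<'E'
def mk(p,r,f):
    c=eyes.camera("wrist"); M=np.eye(4); M[:3,:3]=R.from_euler('xyz',r).as_matrix(); M[:3,3]=p; c["cam_to_world"]=M@c["T_tool_cam"]; c["bgr"]=cv2.imread(f); return c
def W1(): return mk([558.86,97.0,249.9],[-3.141,0.0005,.00077],"pics/w1.png")
def W2(): return mk([637.55,92.84,152.5],[-3.1413,-.0026,.0177],"pics/w2.png")
E
python3 - <<'E'
from h import *
w1,w2=W1(),W2(); t=view("top")
for n,w,ps in [("w1",w1,[(140,193.5),(222,191.2),(318,188.5),(407,186.2),(500,183.3)]),("w2",w2,[(80,314),(550,310)]),("top",t,[(176,242),(364,242)])]:
    for p in ps: print(n,onz(w,*p,61).round(1))
print("railends w1",onz(w1,103,196,61),onz(w1,534,184,61)); print("w2",onz(w2,42,316,61),onz(w2,586,312,61))
print("lug w1",[onz(w1,*p,91).round(1) for p in [(302,124),(328,124),(315,118)]]);print("lug w2",[onz(w2,*p,91).round(1) for p in [(293,255),(330,255),(311,255)]])
print(tri(w1,(315,118),w2,(311.5,244)))
# blocks: profiles of top edges in w1 and w2
for n,w,cols,a,b in [("w1",w1,[180,273,362,452],150,200),("w2",w2,[145,275,358,480],262,325)]:
    g=w["bgr"].astype(int)
    for u in cols: print(n,u,a,g[a:b,u-2:u+3,2].mean(1).round().astype(int).tolist())
E
```

```text
w1 [582.4 263.   61. ]
w1 [584.6 186.5  61. ]
w1 [587.2  97.1  61. ]
w1 [589.5  14.5  61. ]
w1 [592.2 -71.5  61. ]
w2 [581.6 267.9  61. ]
w2 [591.1 -79.4  61. ]
top [582.8 292.3  61. ]
top [ 589.8 -103.3   61. ]
railends w1 [579.97700788 297.86636615  61.        ] [ 591.63759805 -103.02110491   61.        ]
w2 [579.43068969 296.32213118  61.        ] [ 589.96752695 -106.26461187   61.        ]
lug w1 [array([643.4, 110.2,  91. ]), array([643.4,  88.9,  91. ]), array([648.1,  99.6,  91. ])]
lug w2 [array([638.5, 108.5,  91. ]), array([638.9,  85.1,  91. ]), array([638.7,  97.1,  91. ])]
(array([647.72075271,  98.16018197,  98.06566493]), np.float64(2.6645223341903908))
w1 180 150 [148, 149, 147, 146, 143, 143, 146, 144, 142, 142, 141, 136, 119, 111, 129, 153, 166, 167, 167, 167, 167, 168, 168, 167, 167, 166, 166, 165, 164, 162, 162, 161, 161, 162, 162, 163, 164, 164, 154, 141, 134, 128, 132, 139, 144, 147, 147, 147, 148, 147]
w1 273 150 [142, 141, 143, 143, 143, 143, 144, 143, 143, 143, 143, 137, 121, 115, 129, 154, 169, 170, 170, 170, 171, 171, 171, 171, 172, 173, 173, 174, 174, 175,
[... 1180 characters left out ...]
00, 172, 139, 145, 147, 146, 160, 172, 171, 171, 170, 170, 169, 167, 166]
w2 358 262 [169, 169, 153, 157, 177, 177, 177, 176, 152, 112, 102, 102, 99, 96, 95, 97, 97, 98, 100, 100, 98, 95, 93, 95, 100, 96, 161, 205, 203, 203, 203, 203, 203, 203, 203, 200, 195, 191, 186, 181, 178, 177, 179, 181, 182, 184, 186, 157, 132, 148, 148, 152, 164, 176, 176, 175, 174, 173, 173, 172, 171, 171, 171]
w2 480 262 [168, 160, 165, 179, 167, 126, 86, 88, 91, 91, 92, 92, 92, 91, 89, 89, 89, 89, 89, 89, 89, 89, 118, 160, 177, 175, 176, 175, 176, 175, 175, 176, 176, 177, 177, 178, 178, 178, 179, 178, 179, 179, 179, 178, 177, 177, 176, 175, 161, 144, 145, 145, 143, 156, 168, 167, 166, 166, 166, 167, 167, 167, 166]
```

Run:
```python
from h import *
w1,w2=W1(),W2()
for i,(u,a,b) in enumerate([(145,285.8,314.9),(275,287.9,310.9),(358,287.9,308.9),(480,284.5,310.3)]):
    A,B=onz(w2,u,a,73),onz(w2,u,b,73); print("w2",A.round(1),B.round(1),(A-B)[0].round(1))
for u,a,b in [(180,164.3,188.2),(273,164.3,183.8),(362,162.4,180.5),(452,157.8,182.8)]:
    A,B=onz(w1,u,a,73),onz(w1,u,b,73); print("w1",A.round(1),B.round(1),(A-B)[0].round(1))
# columns extents of blocks in w2/w1 (row mid)
for n,w,v,z in [("w1",w1,173,73)]:
    g=w["bgr"].astype(int)[168:176].mean(0)
    hs=cv2.cvtColor(w["bgr"],cv2.COLOR_BGR2HSV)
    e=np.abs(np.diff(g[:,2])); print([(i,int(e[i])) for i in range(140,490) if e[i]>14])
```

```text
w2 [609.2 212.3  73. ] [587.3 214.3  73. ] 21.9
w2 [609.3 122.1  73. ] [592.  122.3  73. ] 17.3
w2 [610.3  64.4  73. ] [594.6  63.7  73. ] 15.7
w2 [614.4 -20.1  73. ] [595.1 -22.4  73. ] 19.3
w1 [609.8 219.3  73. ] [588.7 221.1  73. ] 21.1
w1 [609.9 136.9  73. ] [592.8 137.4  73. ] 17.2
w1 [611.7  58.2  73. ] [595.8  57.7  73. ] 15.9
w1 [615.8 -21.1  73. ] [593.8 -22.9  73. ] 21.9
[(203, 15), (204, 17), (298, 14), (299, 14), (336, 17), (337, 16), (388, 15), (412, 14), (413, 16), (424, 27), (425, 17), (426, 15)]
```

Call:
play_rows:
  translation:
    - [0.006,0.004,0]
    - [0.006,0.004,-0.05]
    - [0.006,0.004,-0.086]
    - [0.006,0.004,-0.086]
    - [0.006,0.004,-0.086]
  yaw: [0.01,0.01,0.01,0.01,0.01]

```text
clock: 3.22
eef_pos: [644.4, 97.1, 66.3]
eef_rot: [-3.141, -0.002, 0.028]
wrist_force: [-0.9, 0.5, -0.1]
finger_gap: 47.1
finger_force: 0.0
```

Call:
play_rows:
  translation:
    - [0,0,0]
    - [0,0,0]
    - [0,0,0]
    - [0,0,0]
    - [0,0,0]
    - [0,0,0]
  yaw: [0,0,0,0,0,0]
  hand: 0.1
  force: 20

```text
clock: 3.98
eef_pos: [643.7, 97.5, 65.2]
eef_rot: [-3.141, -0.001, 0.028]
wrist_force: [-0.6, 4.8, 5.3]
finger_gap: 23.8
finger_force: 20.0
```

Call:
play_rows:
  translation:
    - [0.008,0,0]
    - [0.016,0,0]
    - [0.024,0.001,0]
    - [0.032,0.001,0]
    - [0.04,0.001,0]
    - [0.047,0.001,0]
    - [0.054,0.0015,0]
    - [0.054,0.0015,0]
  yaw: [0,0,0,0,0,0,0,0]

```text
clock: 4.97
eef_pos: [698.1, 99.0, 65.3]
eef_rot: [-3.141, -0.002, 0.028]
wrist_force: [1.7, 4.0, 5.5]
finger_gap: 23.7
finger_force: 20.0
```

Call:
play_rows:
  translation:
    - [0,0,0]
    - [0,0,0]
    - [0,0,0.06]
    - [0,0,0.1]
    - [0,0,0.1]
  yaw: [0,0,0,0,0]
  hand: 0.5

```text
clock: 5.6
eef_pos: [698.6, 98.3, 168.3]
eef_rot: [-3.141, -0.006, 0.028]
wrist_force: [-0.0, 0.1, -0.9]
finger_gap: 47.1
finger_force: 0.0
```

Run:
```python
from h import *
w=view("top"); cv2.imwrite("pics/t2.png",cv2.resize(w["bgr"][160:350,140:460],None,fx=2.5,fy=2.5,interpolation=cv2.INTER_CUBIC))
```

```text
(no output)
```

View pics/t2.png

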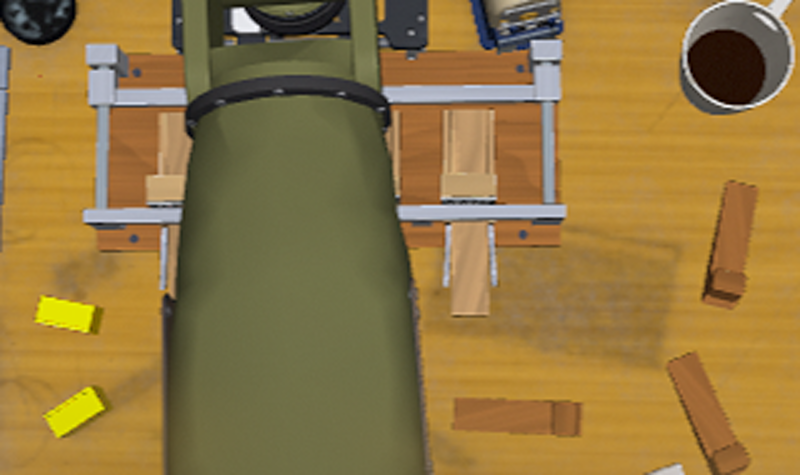

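The jaw is open (bar near crop row 95) and the blocks are still standing. Wedge lugs are at crop (565,418), (727,285) and (735,455).

Call:
play_rows:
  translation:
    - [-0.05,0.03,0]
    - [-0.1,0.06,0]
    - [-0.136,0.077,-0.03]
    - [-0.136,0.077,-0.07]
    - [-0.136,0.077,-0.098]
    - [-0.136,0.077,-0.098]
    - [-0.136,0.077,-0.098]
  yaw: [0,0,0,0,0,0,0]
  hand: 0.72

```text
clock: 6.52
eef_pos: [561.7, 175.4, 67.0]
eef_rot: [-3.142, -0.0, 0.028]
wrist_force: [1.2, 0.0, 0.7]
finger_gap: 67.7
finger_force: 0.0
```

Call:
play_rows:
  translation:
    - [0.006,0,0]
    - [0.012,0,0]
    - [0.017,0,0]
    - [0.022,0,0]
    - [0.027,0,0]
    - [0.032,0,0]
    - [0.037,0,0]
    - [0.042,0.001,0]
    - [0.047,0.001,0]
    - [0.052,0.001,0]
    - [0.056,0.001,0]
    - [0.056,0.001,0]
  yaw: [0,0,0,0,0,0,0,0,0,0,0,0]

```text
clock: 8.02
eef_pos: [617.6, 176.4, 66.4]
eef_rot: [3.142, 0.0, 0.028]
wrist_force: [-0.2, -0.9, -0.1]
finger_gap: 67.5
finger_force: 0.0
```

Run:
```python
from h import *
w=view("scene"); cv2.imwrite("pics/s2.png",cv2.resize(w["bgr"][200:350,200:400],None,fx=4,fy=4,interpolation=cv2.INTER_CUBIC))
```

```text
(no output)
```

View pics/s2.png

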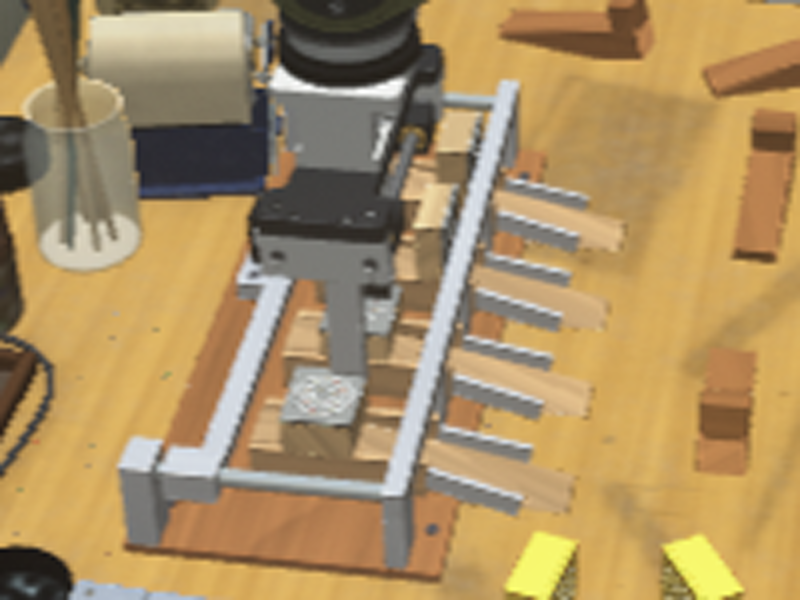

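The two left blocks now lie face up, printing pattern visible at (323,395) and (380,310). Repeating for the right pair.

Call:
play_rows:
  translation:
    - [0,0,0.04]
    - [-0.03,-0.06,0.05]
    - [-0.05,-0.12,0.05]
    - [-0.051,-0.161,0.05]
    - [-0.051,-0.161,0.05]
    - [-0.051,-0.161,0]
    - [-0.051,-0.161,0]
    - [-0.051,-0.161,0]
  yaw: [0,0,0,0,0,0,0,0]

```text
clock: 9.07
eef_pos: [567.1, 16.1, 67.8]
eef_rot: [3.142, -0.001, 0.029]
wrist_force: [-0.3, 0.4, -0.2]
finger_gap: 67.7
finger_force: 0.0
```

Call:
play_rows:
  translation:
    - [0.006,0,0]
    - [0.012,0,0]
    - [0.017,0,0]
    - [0.022,0,0]
    - [0.027,0,0]
    - [0.032,0,0]
    - [0.037,0,0]
    - [0.042,0.001,0]
    - [0.047,0.001,0]
    - [0.052,0.001,0]
    - [0.056,0.001,0]
    - [0.056,0.001,0]
  yaw: [0,0,0,0,0,0,0,0,0,0,0,0]

```text
clock: 10.58
eef_pos: [622.6, 16.4, 66.4]
eef_rot: [3.142, -0.0, 0.028]
wrist_force: [0.4, -0.3, 0.4]
finger_gap: 67.8
finger_force: 0.0
```

Call:
play_rows:
  translation:
    - [0.01,0.02,0.06]
    - [0.04,0.05,0.1]
    - [0.075,0.082,0.1]
    - [0.075,0.082,0.1]
    - [0.075,0.082,0.1]
    - [0.075,0.082,0.1]
  yaw: [0,0,0,0,0,0]
  hand: 0.5

```text
clock: 11.32
eef_pos: [697.0, 97.6, 166.7]
eef_rot: [3.141, 0.0, 0.027]
wrist_force: [-0.1, 0.1, 0.2]
finger_gap: 46.8
finger_force: 0.0
```

Run:
```python
from h import *
s=telemetry.read_state(); w=view("wrist"); cv2.imwrite("pics/w3.png",w["bgr"]); np.save("w3.npy",w["cam_to_world"]); print(s["eef_pos"],s["eef_rot"],s["clock"])
```

```text
[697.00531266  97.59957452 166.65096405] [3.14149075e+00 1.51049984e-04 2.69499413e-02] 11.325
```

View pics/w3.png

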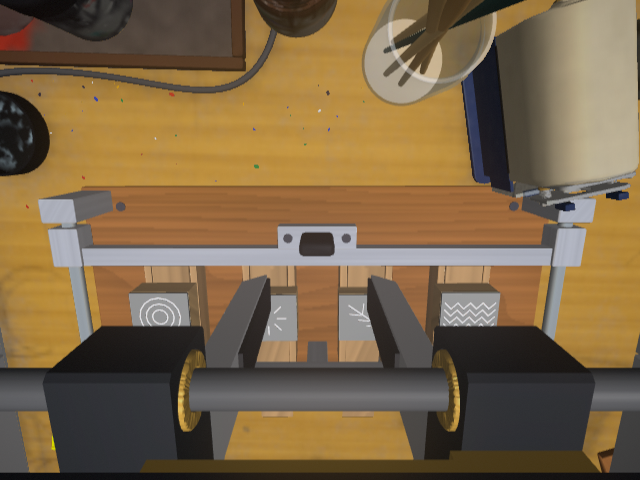

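All four blocks lie face up (ripple/burst patterns at rows ~315). Drawing the jaw in.

Call:
play_rows:
  translation:
    - [0,0,-0.05]
    - [0,0,-0.102]
    - [0,0,-0.102]
    - [0,0,-0.102]
  yaw: [0,0,0,0]

```text
clock: 11.88
eef_pos: [697.7, 98.1, 65.5]
eef_rot: [-3.142, -0.001, 0.027]
wrist_force: [0.1, 0.2, 0.3]
finger_gap: 46.8
finger_force: 0.0
```

Call:
play_rows:
  translation:
    - [0,0,0]
    - [0,0,0]
    - [0,0,0]
    - [0,0,0]
    - [0,0,0]
  yaw: [0,0,0,0,0]
  hand: 0.1
  force: 20

```text
clock: 12.5
eef_pos: [697.6, 99.0, 65.0]
eef_rot: [-3.141, -0.001, 0.028]
wrist_force: [-2.1, 5.0, 4.9]
finger_gap: 23.7
finger_force: 20.0
```

Call:
play_rows:
  translation:
    - [-0.006,0,0]
    - [-0.012,0,0]
    - [-0.018,-0.0005,0]
    - [-0.024,-0.001,0]
    - [-0.029,-0.001,0]
    - [-0.033,-0.001,0]
    - [-0.037,-0.001,0]
    - [-0.04,-0.001,0]
    - [-0.043,-0.001,0]
    - [-0.044,-0.001,0]
    - [-0.044,-0.001,0]
  yaw: [0,0,0,0,0,0,0,0,0,0,0]

```text
clock: 13.88
eef_pos: [654.2, 97.8, 65.0]
eef_rot: [-3.141, -0.002, 0.028]
wrist_force: [4.4, 5.1, 2.7]
finger_gap: 23.4
finger_force: 20.0
```

Call:
play_rows:
  translation:
    - [-0.001,0,0]
    - [-0.001,0,0]
  yaw: [0,0]

```text
clock: 14.12
eef_pos: [653.3, 97.8, 65.0]
eef_rot: [-3.141, -0.003, 0.028]
wrist_force: [4.4, 5.2, 2.3]
finger_gap: 24.0
finger_force: 20.0
```

Call:
play_rows:
  translation:
    - [-0.001,0,0]
    - [-0.001,0,0]
  yaw: [0,0]

```text
clock: 14.38
eef_pos: [652.4, 97.7, 65.0]
eef_rot: [-3.141, -0.003, 0.028]
wrist_force: [5.0, 5.1, 2.4]
finger_gap: 24.1
finger_force: 20.0
```

Call:
play_rows:
  translation:
    - [-0.001,0,0]
    - [-0.001,0,0]
  yaw: [0,0]

```text
clock: 14.62
eef_pos: [651.4, 97.7, 65.0]
eef_rot: [-3.141, -0.003, 0.028]
wrist_force: [4.9, 4.3, 1.6]
finger_gap: 23.8
finger_force: 20.0
```

Call:
play_rows:
  translation:
    - [-0.001,0,0]
    - [-0.001,0,0]
  yaw: [0,0]

```text
clock: 14.88
eef_pos: [650.4, 97.7, 65.0]
eef_rot: [-3.141, -0.003, 0.028]
wrist_force: [4.6, 4.9, 2.2]
finger_gap: 23.7
finger_force: 20.0
```

Call:
play_rows:
  translation:
    - [-0.001,0,0]
    - [-0.001,0,0]
  yaw: [0,0]

```text
clock: 15.12
eef_pos: [649.4, 97.6, 65.0]
eef_rot: [-3.141, -0.003, 0.028]
wrist_force: [4.9, 4.6, 1.7]
finger_gap: 23.9
finger_force: 20.0
```

Call:
play_rows:
  translation:
    - [-0.001,0,0]
    - [-0.001,0,0]
  yaw: [0,0]

```text
clock: 15.38
eef_pos: [648.6, 97.6, 65.0]
eef_rot: [-3.141, -0.003, 0.028]
wrist_force: [6.9, 4.9, 2.1]
finger_gap: 24.0
finger_force: 20.0
```

Call:
play_rows:
  translation:
    - [-0.001,0,0]
    - [-0.001,0,0]
  yaw: [0,0]

```text
clock: 15.62
eef_pos: [648.4, 97.6, 65.0]
eef_rot: [-3.141, -0.006, 0.028]
wrist_force: [14.1, 4.5, -3.4]
finger_gap: 24.0
finger_force: 20.0
```

Call:
play_rows:
  translation:
    - [0.002,0,0]
    - [0.004,0,0]
    - [0.004,0,0]
    - [0.004,0,0]
  yaw: [0,0,0,0]

```text
clock: 16.12
eef_pos: [650.5, 97.6, 65.0]
eef_rot: [-3.141, -0.0, 0.028]
wrist_force: [-2.3, 4.0, 6.1]
finger_gap: 24.0
finger_force: 20.0
```

Call:
play_rows:
  translation:
    - [0,0,0]
    - [0,0,0]
    - [0,0,0.06]
    - [-0.04,-0.02,0.12]
    - [-0.26,-0.137,0.146]
    - [-0.26,-0.137,0.146]
    - [-0.26,-0.137,0.146]
    - [-0.26,-0.137,0.146]
    - [-0.26,-0.137,0.146]
    - [-0.26,-0.137,0.146]
    - [-0.26,-0.137,0.146]
  yaw: [0,0,0,0,0,0,0,0,0,0,0]
  hand: 0.5

```text
clock: 17.5
eef_pos: [391.2, -39.2, 210.1]
eef_rot: [-3.141, 0.001, 0.028]
wrist_force: [0.8, -0.7, -0.4]
finger_gap: 47.1
finger_force: 0.0
```

Run:
```python
from h import *
s=telemetry.read_state(); print(s["eef_pos"],s["eef_rot"],s["clock"])
w=view("wrist"); cv2.imwrite("pics/w4.png",w["bgr"]); np.save("w4.npy",w["cam_to_world"])
```

```text
[391.21366233 -39.22643931 210.10711201] [-3.14140789e+00  6.75454632e-04  2.83328214e-02] 17.5
```

View pics/w4.png

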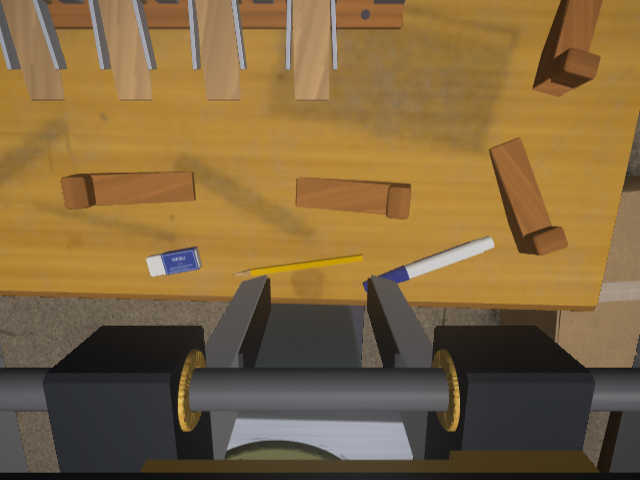

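Wedge lug tops are at about A (74,193), B (400,201), C (580,66) and D (551,239). Nose edges are at A (194,186), B (297,192), D (505,146), with C off the top of the image.

Run:
```python
from h import *
c=eyes.camera("wrist"); c["cam_to_world"]=np.load("w4.npy")
for n,l,t in [("A",(74,193),(194,186)),("B",(400,201),(297,192.5)),("C",(580,66),(594,1)),("D",(551,239),(505,146))]:
    L,N=onz(c,*l,50),onz(c,*t,8); d=(N-L)[:2]; u=d/np.hypot(*d)
    print(n,"lugtop",L.round(1),"nose",N.round(1),"len",np.hypot(*d).round(1),"yaw",np.arctan2(d[1],d[0]).round(3),"lugmid39",(L[:2]-2.4*u).round(1))
t=view("top")
for n,l in [("A",(230,327)),("B",(366,327)),("C",(431,274)),("D",(434,344))]: print(n,onz(t,*l,50).round(0))
for n,p in [("r0",(311,99)),("r1",(222,99)),("r2",(135,99)),("r3",(47,99))]: print(n,onz(c,*p,0).round(1))
```

```text
A lugtop [413. 171.  50.] nose [417.   80.8   8. ] len 90.3 yaw -1.526 lugmid39 [412.9 173.4]
B lugtop [ 414.1 -109.4   50. ] nose [413.6 -18.3   8. ] len 91.1 yaw 1.577 lugmid39 [ 414.1 -111.8]
C lugtop [ 526.  -243.9   50. ] nose [ 585.9 -271.6    8. ] len 66.0 yaw -0.433 lugmid39 [ 523.8 -242.9]
D lugtop [ 384.3 -245.6   50. ] nose [ 462.8 -212.6    8. ] len 85.2 yaw 0.398 lugmid39 [ 382.  -246.5]
A [408. 174.  50.]
B [ 413. -110.   50.]
C [ 526. -246.   50.]
D [ 380. -251.   50.]
r0 [500.  -29.6   0. ]
r1 [497.6  53.2   0. ]
r2 [495.2 134.2   0. ]
r3 [492.9 216.    0. ]
```

Call:
play_rows:
  translation:
    - [0.0225,0.213,-0.09]
    - [0.0225,0.213,-0.09]
    - [0.0225,0.213,-0.09]
    - [0.0225,0.213,-0.09]
    - [0.0225,0.213,-0.09]
    - [0.0225,0.213,-0.09]
    - [0.0225,0.213,-0.09]
    - [0.0225,0.213,-0.09]
    - [0.0225,0.213,-0.09]
    - [0.0225,0.213,-0.09]
    - [0.0225,0.213,-0.09]
    - [0.0225,0.213,-0.09]
  yaw: [1.588,1.588,1.588,1.588,1.588,1.588,1.588,1.588,1.588,1.588,1.588,1.588]
  hand: 0.55

```text
clock: 19.15
eef_pos: [413.0, 173.5, 120.4]
eef_rot: [-3.141, 0.0, 1.615]
wrist_force: [-0.3, 1.3, 0.9]
finger_gap: 51.6
finger_force: 0.0
```

Run:
```python
from h import *
s=telemetry.read_state(); print(s["eef_pos"],s["eef_rot"],s["joints"].round(2))
w=view("wrist"); cv2.imwrite("pics/w5.png",w["bgr"])
print([np.round(proj(w,p),0) for p in [(412.9,171,50),(412.9,173.4,39),(417,81,8)]])
```

```text
[412.97752382 173.52163465 120.36872985] [-3.14146830e+00  3.68105627e-05  1.61472865e+00] [ 0.32  0.17  1.89 -0.    1.08  0.27]
[array([319., 257.]), array([320., 249.]), array([319., 348.])]
```

View pics/w5.png

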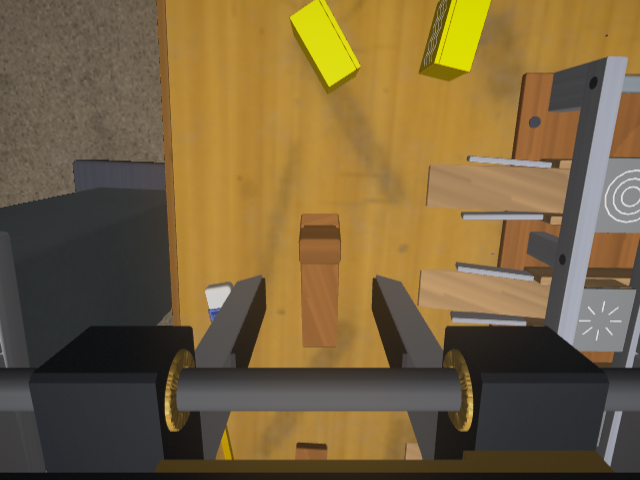

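The lug sits centred at columns 300–341, rows 214–263, a few mm further +y than predicted, and the nose ends at row 347. I'm descending with a +3 mm shift in y.

Call:
play_rows:
  translation:
    - [0,0.003,-0.04]
    - [0,0.003,-0.08]
    - [0,0.003,-0.101]
    - [0,0.003,-0.101]
    - [0,0.003,-0.101]
  yaw: [0,0,0,0,0]

```text
clock: 19.82
eef_pos: [413.5, 176.6, 20.4]
eef_rot: [3.14, -0.0, 1.616]
wrist_force: [1.0, -0.0, -0.0]
finger_gap: 51.8
finger_force: 0.0
```

Call:
play_rows:
  translation:
    - [0,0,0]
    - [0,0,0]
    - [0,0,0]
    - [0,0,0]
    - [0,0,0]
  yaw: [0,0,0,0,0]
  hand: 0.1
  force: 30

```text
clock: 20.45
eef_pos: [413.2, 176.5, 19.8]
eef_rot: [3.141, -0.0, 1.616]
wrist_force: [-1.0, 1.7, 6.8]
finger_gap: 27.6
finger_force: 30.0
```

Call:
play_rows:
  translation:
    - [0,0,0.03]
    - [-0.02,0.034,0.03]
    - [-0.02,0.034,0.03]
    - [-0.02,0.034,0.03]
    - [-0.02,0.034,0.03]
    - [-0.02,0.034,0.03]
    - [-0.02,0.034,0.03]
    - [-0.02,0.034,0.03]
    - [-0.02,0.034,0.03]
    - [-0.02,0.034,0.03]
    - [-0.02,0.034,0.03]
    - [-0.02,0.034,0.03]
  yaw: [0,1.554,1.554,1.554,1.554,1.554,1.554,1.554,1.554,1.554,1.554,1.554]

```text
clock: 21.95
eef_pos: [392.9, 210.4, 49.4]
eef_rot: [-3.142, -0.0, -3.115]
wrist_force: [0.3, -0.4, -0.3]
finger_gap: 27.5
finger_force: 30.0
```

Run:
```python
from h import *
s=telemetry.read_state(); print(s["eef_pos"],s["eef_rot"],s["joints"].round(2),s["finger_gap"])
w=view("top"); a=w["bgr"][180:370,130:450]
s2=view("scene")["bgr"][200:350,240:440]
cv2.imwrite("pics/t5.png",np.hstack([cv2.resize(a,(400,240)),cv2.resize(s2,(400,300))[:240]]) if 0 else cv2.resize(s2,(800,600)))
```

```text
[392.89109124 210.40188303  49.38319265] [-3.14152899e+00 -1.56040193e-04 -3.11477824e+00] [ 0.41  0.28  1.96 -0.    0.9  -1.19] 27.46159395028975
```

View pics/t5.png

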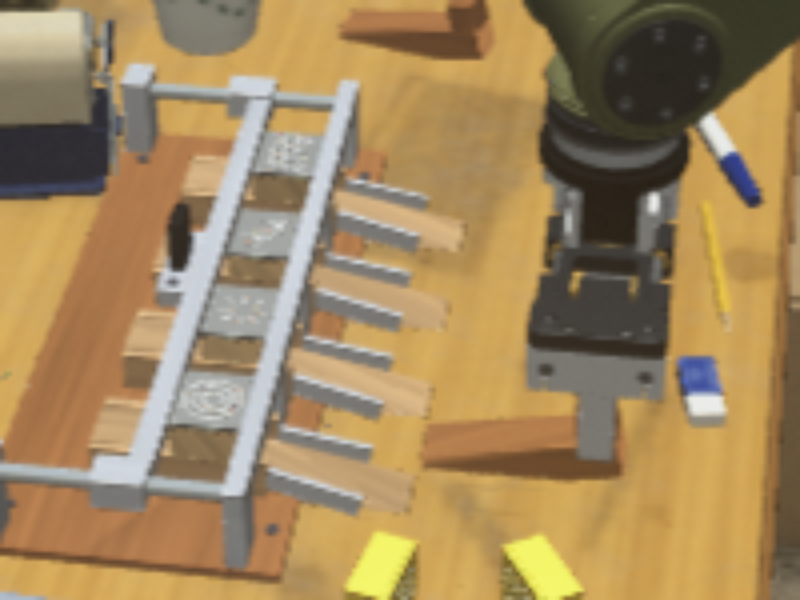

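Call:
play_rows:
  translation:
    - [0,0,-0.015]
    - [0,0,-0.0295]
    - [0,0,-0.0295]
  yaw: [0,0,0]

```text
clock: 22.42
eef_pos: [392.4, 210.2, 18.4]
eef_rot: [-3.141, -0.002, -3.114]
wrist_force: [1.3, 0.2, -0.3]
finger_gap: 27.7
finger_force: 30.0
```

Call:
play_rows:
  translation:
    - [0.008,0,0]
    - [0.018,0.0005,-0.0005]
    - [0.028,0.001,-0.001]
    - [0.038,0.001,-0.0015]
    - [0.048,0.0015,-0.002]
    - [0.058,0.0015,-0.003]
    - [0.068,0.002,-0.0035]
    - [0.078,0.002,-0.004]
    - [0.088,0.0025,-0.002]
    - [0.098,0.003,0.0005]
    - [0.098,0.003,0.0005]
  yaw: [0,0,0,0,0,0,0,0,0,0,0]
  force: 6

```text
clock: 23.8
eef_pos: [491.8, 213.5, 20.7]
eef_rot: [3.141, 0.001, -3.114]
wrist_force: [0.3, 0.4, -0.5]
finger_gap: 27.9
finger_force: 6.0
```

Call:
play_rows:
  translation:
    - [0.008,0,0.002]
    - [0.016,0.0005,0.0035]
    - [0.024,0.0005,0.0055]
    - [0.032,0.001,0.007]
    - [0.032,0.001,0.007]
    - [0.032,0.001,0.007]
  yaw: [0,0,0,0,0,0]

```text
clock: 24.55
eef_pos: [523.1, 214.5, 27.5]
eef_rot: [3.142, 0.001, -3.113]
wrist_force: [0.6, 1.8, -1.2]
finger_gap: 27.8
finger_force: 6.0
```

Call:
play_rows:
  translation:
    - [0,0,0]
    - [0,0,0]
    - [-0.02,0,0.05]
    - [-0.06,-0.02,0.12]
    - [-0.06,-0.02,0.12]
    - [-0.06,-0.02,0.12]
  yaw: [0,0,0,-0.2,-0.4,-0.6]
  hand: 0.55

```text
clock: 25.3
eef_pos: [463.0, 194.3, 149.4]
eef_rot: [3.139, 0.002, 2.601]
wrist_force: [-0.1, 0.6, -0.6]
finger_gap: 51.8
finger_force: 0.0
```

Run:
```python
from h import *
s=telemetry.read_state(); print(s["eef_pos"],s["eef_rot"],s["joints"].round(2),s["finger_gap"])
s2=view("scene")["bgr"][200:350,240:440]
cv2.imwrite("pics/t6.png",cv2.resize(s2,(800,600)))
```

```text
[463.0306604  194.31021545 149.445177  ] [3.13919793e+00 2.26688933e-03 2.60093376e+00] [ 0.32  0.25  1.72 -0.    1.17 -0.71] 51.77517209325407
```

View pics/t6.png

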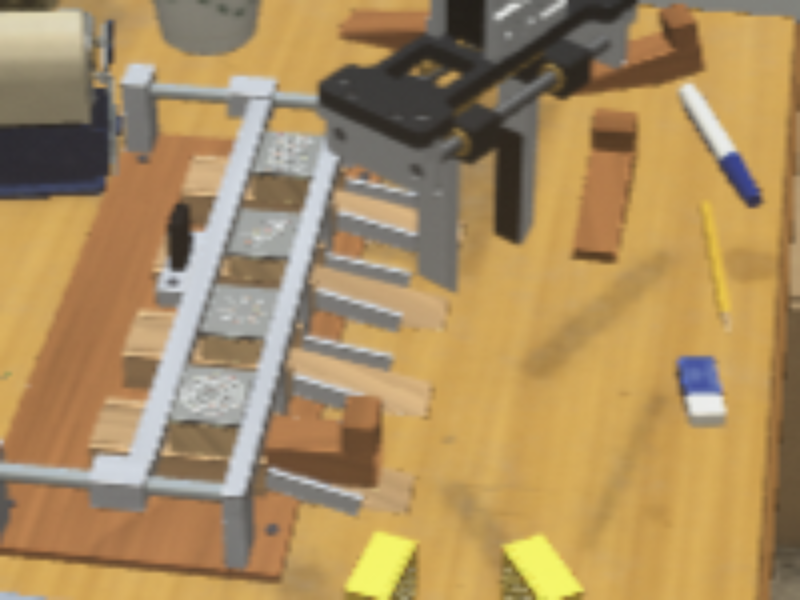

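Wedge A is seated under the station 3 block, with its lug upright at (362,425). Checking that the other wedges have not moved.

```bash
cat >> h.py <<'E'
def rects(ims,boxes):
    for (x0,x1,y0,y1) in boxes:
        out=[]
        for im in ims:
            s=cv2.cvtColor(im,cv2.COLOR_BGR2HSV)[y0:y1,x0:x1]
            m=((s[...,0]<16)&(s[...,1]>120)&(s[...,2]<215)).astype(np.uint8)
            k=max(cv2.findContours(m,0,2)[0],key=cv2.contourArea)+[x0,y0]; r=cv2.minAreaRect(k)
            out.append((np.round(r[0],1).tolist(),np.round(r[1],1).tolist(),round(r[2],1)))
        print(out)
BX=[(310,380,312,340),(415,450,225,290),(400,445,295,355)]
E
python3 - <<'E'
from h import *
rects([cv2.imread("pics/top0.png"),view("top")["bgr"]],BX)
rects([cv2.imread("pics/scene0.png"),view("scene")["bgr"]],[(382,402,222,268),(320,368,192,222),(370,420,198,228)])
E
```

```text
[([346.7, 326.0], [50.0, 12.7], 2.5), ([346.7, 326.1], [50.0, 12.6], 2.5)]
[([432.5, 257.9], [15.1, 49.8], 11.3), ([432.3, 257.9], [15.0, 49.9], 10.3)]
[([422.1, 326.2], [51.4, 14.3], 63.4), ([422.3, 326.1], [51.4, 14.4], 64.1)]
[([391.3, 245.5], [10.9, 36.7], 8.7), ([391.3, 245.5], [10.8, 36.8], 9.1)]
[([343.5, 205.5], [17.0, 37.0], 90.0), ([335.5, 207.5], [9.0, 21.0], 90.0)]
[([395.4, 214.2], [17.1, 39.2], 71.6), ([399.3, 212.9], [17.1, 31.0], 71.6)]
```

Call:
play_rows:
  translation:
    - [-0.049,-0.308,-0.03]
    - [-0.049,-0.308,-0.03]
    - [-0.049,-0.308,-0.03]
    - [-0.049,-0.308,-0.03]
    - [-0.049,-0.308,-0.03]
    - [-0.049,-0.308,-0.03]
    - [-0.049,-0.308,-0.03]
    - [-0.049,-0.308,-0.03]
    - [-0.049,-0.308,-0.08]
    - [-0.049,-0.308,-0.128]
    - [-0.049,-0.308,-0.128]
    - [-0.049,-0.308,-0.128]
  yaw: [-1.01,-1.01,-1.01,-1.01,-1.01,-1.01,-1.01,-1.01,-1.01,-1.01,-1.01,-1.01]

```text
clock: 26.95
eef_pos: [414.9, -113.4, 21.0]
eef_rot: [3.14, 0.001, 1.599]
wrist_force: [-0.0, -0.9, 0.5]
finger_gap: 51.3
finger_force: 0.0
```

Call:
play_rows:
  translation:
    - [0,0,0]
    - [0,0,0]
    - [0,0,0]
    - [0,0,0]
    - [0,0,0]
  yaw: [0,0,0,0,0]
  hand: 0.1
  force: 30

```text
clock: 27.58
eef_pos: [414.3, -113.7, 20.1]
eef_rot: [3.141, 0.0, 1.597]
wrist_force: [-1.2, -0.4, 7.7]
finger_gap: 28.0
finger_force: 30.0
```

Call:
play_rows:
  translation:
    - [0,0,0.035]
    - [-0.018,0.06,0.035]
    - [-0.018,0.12,0.035]
    - [-0.018,0.18,0.035]
    - [-0.018,0.244,0.035]
    - [-0.018,0.244,0.035]
    - [-0.018,0.244,0.035]
    - [-0.018,0.244,0.035]
    - [-0.018,0.244,0.035]
    - [-0.018,0.244,0.035]
    - [-0.018,0.244,0.035]
    - [-0.018,0.244,0.035]
  yaw: [0,-1.569,-1.569,-1.569,-1.569,-1.569,-1.569,-1.569,-1.569,-1.569,-1.569,-1.569]

```text
clock: 29.08
eef_pos: [395.9, 130.4, 54.5]
eef_rot: [3.142, 0.0, 0.032]
wrist_force: [-0.3, -0.3, -0.6]
finger_gap: 27.8
finger_force: 30.0
```

Call:
play_rows:
  translation:
    - [0,0,-0.015]
    - [0,0,-0.0345]
    - [0,0,-0.0345]
  yaw: [0,0,0]

```text
clock: 29.45
eef_pos: [395.6, 130.3, 19.3]
eef_rot: [3.141, 0.001, 0.031]
wrist_force: [-0.2, 0.1, -0.7]
finger_gap: 27.9
finger_force: 30.0
```

Call:
play_rows:
  translation:
    - [0.008,0,0]
    - [0.018,0.0005,-0.0005]
    - [0.028,0.001,-0.001]
    - [0.038,0.001,-0.0015]
    - [0.048,0.0015,-0.002]
    - [0.058,0.0015,-0.003]
    - [0.068,0.002,-0.0035]
    - [0.078,0.002,-0.004]
    - [0.088,0.0025,-0.002]
    - [0.098,0.003,0.0005]
    - [0.108,0.003,0.003]
    - [0.118,0.003,0.005]
  yaw: [0,0,0,0,0,0,0,0,0,0,0,0]
  force: 6

```text
clock: 30.95
eef_pos: [514.5, 133.5, 25.1]
eef_rot: [3.142, 0.0, 0.028]
wrist_force: [-2.3, 0.5, -0.2]
finger_gap: 28.1
finger_force: 6.0
```

Call:
play_rows:
  translation:
    - [0.008,0,0.002]
    - [0.016,0.0005,0.0035]
    - [0.023,0.0005,0.005]
    - [0.03,0.001,0.0065]
    - [0.03,0.001,0.0065]
    - [0.03,0.001,0.0065]
  yaw: [0,0,0,0,0,0]

```text
clock: 31.7
eef_pos: [544.0, 134.5, 31.4]
eef_rot: [-3.142, -0.0, 0.028]
wrist_force: [1.2, 0.3, 0.4]
finger_gap: 27.8
finger_force: 6.0
```

Call:
play_rows:
  translation:
    - [0,0,0]
    - [0,0,0]
    - [-0.02,0,0.05]
    - [-0.12,-0.1,0.12]
    - [-0.12,-0.15,0.12]
    - [-0.12,-0.15,0.12]
    - [-0.12,-0.15,0.12]
  yaw: [0,0,0,0,0,0,0]
  hand: 0.55

```text
clock: 32.58
eef_pos: [423.3, -17.6, 152.9]
eef_rot: [3.141, -0.003, 0.025]
wrist_force: [-0.2, 0.5, 0.0]
finger_gap: 51.6
finger_force: 0.0
```

Run:
```python
from h import *
rects([cv2.imread("pics/top0.png"),view("top")["bgr"]],BX[1:])
s=telemetry.read_state(); print(s["eef_pos"],s["eef_rot"],s["clock"])
w=view("wrist"); cv2.imwrite("pics/w6.png",w["bgr"])
print([np.round(proj(w,p),0) for p in [(382,-246.5,39),(384.3,-245.6,50)]])
```

```text
[([432.5, 257.9], [15.1, 49.8], 11.3), ([432.5, 257.9], [15.1, 49.8], 11.3)]
[([422.1, 326.2], [51.4, 14.3], 63.4), ([422.3, 326.1], [51.4, 13.9], 63.4)]
[423.65307923 -16.99378986 152.48466969] [ 3.14123478e+00 -2.03986895e-03  2.58093370e-02] 32.625
[array([606., 296.]), array([616., 299.])]
```

View pics/w6.png

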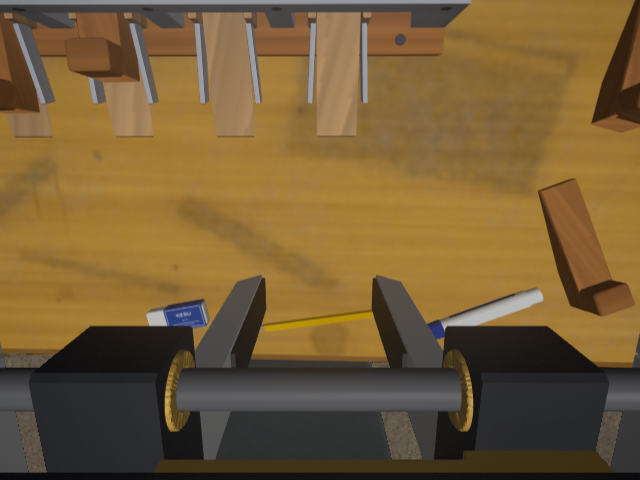

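Wedge D has its lug top at (608,297) and its nose edge at (557,185). C is at the upper right, and B is seated in station 2.

Run:
```python
from h import *
c=mk([423.65,-16.99,152.48],[3.1412,-.002,.0258],"pics/w6.png"); d=dict(c); d["cam_to_world"]=np.load("w4.npy")
for z in (47,50): print(onz(c,608,297,z).round(1),onz(d,551,239,z).round(1))
print(onz(c,557,185,8).round(1),onz(d,505,146,8).round(1),tri(c,(608,297),d,(551,239)))
print(onz(c,622,118,30).round(1))
```

```text
[ 384.4 -241.6   47. ] [ 383.6 -247.4   47. ]
[ 385.5 -239.2   50. ] [ 384.3 -245.6   50. ]
[ 465.4 -211.     8. ] [ 462.8 -212.6    8. ] (array([ 378.27157125, -257.61418052,   28.51646705]), np.float64(3.072614426847639))
[ 517.  -236.6   30. ]
```

Call:
play_rows:
  translation:
    - [-0.044,-0.231,-0.02]
    - [-0.044,-0.231,-0.02]
    - [-0.044,-0.231,-0.02]
    - [-0.044,-0.231,-0.02]
    - [-0.044,-0.231,-0.03]
    - [-0.044,-0.231,-0.04]
    - [-0.044,-0.231,-0.09]
    - [-0.044,-0.231,-0.132]
    - [-0.044,-0.231,-0.132]
    - [-0.044,-0.231,-0.132]
  yaw: [0.382,0.382,0.382,0.382,0.382,0.382,0.382,0.382,0.382,0.382]

```text
clock: 33.98
eef_pos: [381.0, -246.0, 20.7]
eef_rot: [3.141, -0.001, 0.412]
wrist_force: [-0.1, -0.8, 0.6]
finger_gap: 51.8
finger_force: 0.0
```

Call:
play_rows:
  translation:
    - [0,0,0]
    - [0,0,0]
    - [0,0,0]
    - [0,0,0]
    - [0,0,0]
  yaw: [0,0,0,0,0]
  hand: 0.1
  force: 30

```text
clock: 34.6
eef_pos: [380.2, -246.8, 20.0]
eef_rot: [3.141, -0.0, 0.41]
wrist_force: [-1.3, 1.2, 6.9]
finger_gap: 28.0
finger_force: 30.0
```

Call:
play_rows:
  translation:
    - [0,0,0.035]
    - [0.018,0.297,0.035]
    - [0.018,0.297,0.035]
    - [0.018,0.297,0.035]
    - [0.018,0.297,0.035]
    - [0.018,0.297,0.035]
    - [0.018,0.297,0.035]
    - [0.018,0.297,0.035]
    - [0.018,0.297,0.02]
    - [0.018,0.297,0.0005]
    - [0.018,0.297,0.0005]
  yaw: [0,-0.382,-0.382,-0.382,-0.382,-0.382,-0.382,-0.382,-0.382,-0.382,-0.382]

```text
clock: 35.98
eef_pos: [397.6, 48.9, 19.3]
eef_rot: [3.142, 0.002, 0.026]
wrist_force: [0.8, -1.1, -0.7]
finger_gap: 27.7
finger_force: 30.0
```

Call:
play_rows:
  translation:
    - [0.008,0,0]
    - [0.018,0.0005,-0.0005]
    - [0.028,0.001,-0.001]
    - [0.038,0.001,-0.0015]
    - [0.048,0.0015,-0.002]
    - [0.058,0.0015,-0.003]
    - [0.068,0.002,-0.0035]
    - [0.078,0.002,-0.004]
    - [0.088,0.0025,-0.002]
    - [0.098,0.003,0.0005]
    - [0.108,0.003,0.003]
    - [0.118,0.003,0.005]
  yaw: [0,0,0,0,0,0,0,0,0,0,0,0]
  force: 6

```text
clock: 37.48
eef_pos: [516.5, 53.4, 25.1]
eef_rot: [-3.142, 0.0, 0.028]
wrist_force: [-2.4, 0.8, -0.3]
finger_gap: 28.2
finger_force: 6.0
```

Call:
play_rows:
  translation:
    - [0.008,0,0.002]
    - [0.016,0.0005,0.0035]
    - [0.024,0.0005,0.005]
    - [0.032,0.001,0.007]
    - [0.039,0.001,0.0085]
    - [0.039,0.001,0.0085]
    - [0.039,0.001,0.0085]
  yaw: [0,0,0,0,0,0,0]

```text
clock: 38.35
eef_pos: [554.8, 54.4, 33.3]
eef_rot: [3.142, 0.0, 0.028]
wrist_force: [0.4, -0.6, -1.8]
finger_gap: 28.1
finger_force: 6.0
```

Call:
play_rows:
  translation:
    - [0,0,0]
    - [0,0,0]
    - [-0.02,0,0.05]
    - [-0.06,-0.1,0.12]
    - [-0.06,-0.15,0.12]
    - [-0.06,-0.15,0.12]
    - [-0.06,-0.15,0.12]
  yaw: [0,0,0,0,0,0,0]
  hand: 0.55

```text
clock: 39.22
eef_pos: [494.9, -97.9, 154.8]
eef_rot: [3.141, -0.002, 0.025]
wrist_force: [-0.3, 0.7, -0.4]
finger_gap: 52.0
finger_force: 0.0
```

Run:
```python
from h import *
rects([cv2.imread("pics/top0.png"),view("top")["bgr"]],BX[1:2])
rects([cv2.imread("pics/scene0.png"),view("scene")["bgr"]],[(320,368,192,222)])
s=telemetry.read_state(); print(s["eef_pos"],s["eef_rot"],s["clock"])
w=view("wrist"); cv2.imwrite("pics/w7.png",w["bgr"]); np.save("w7.npy",w["cam_to_world"])
```

```text
[([432.5, 257.9], [15.1, 49.8], 11.3), ([432.1, 257.9], [14.0, 50.1], 7.7)]
[([343.5, 205.5], [17.0, 37.0], 90.0), ([343.5, 205.5], [37.0, 17.0], 0.0)]
[494.85283072 -95.36793336 153.29763195] [-3.14136381e+00  5.81103614e-06  2.75216867e-02] 39.325
```

View pics/w7.png

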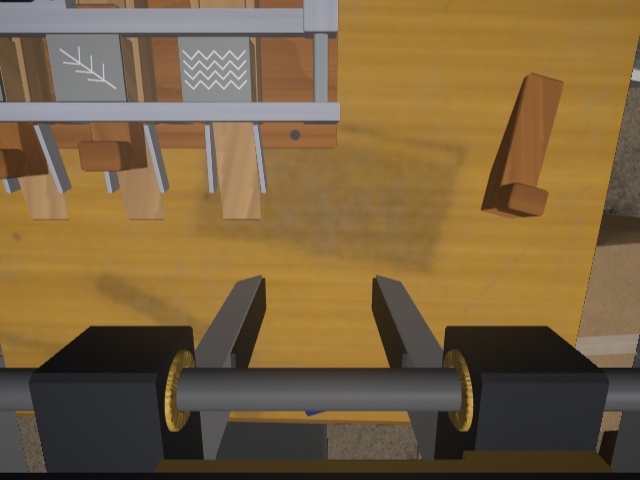

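Wedge C has its lug top at (523,200) and its nose edge at (545,77). D is seated in station 1, with its lug at (103,156).

Run:
```python
from h import *
c=eyes.camera("wrist"); c["cam_to_world"]=np.load("w7.npy")
L,N=onz(c,523,200,50),onz(c,545,77,8); d=(N-L)[:2]; l=np.hypot(*d); u=d/l
print(L,N,l,np.arctan2(d[1],d[0]),N[:2]-92*u,L[:2]-2.4*u)
```

```text
[ 528.98510423 -241.68669058   50.        ] [ 618.25263951 -265.84248974    8.        ] 92.47808111508131 -0.264271024975622 [ 529.44658789 -241.81156808] [ 526.66842463 -241.05979697]
```

Call:
play_rows:
  translation:
    - [0.031,-0.1475,-0.02]
    - [0.031,-0.1475,-0.02]
    - [0.031,-0.1475,-0.02]
    - [0.031,-0.1475,-0.04]
    - [0.031,-0.1475,-0.09]
    - [0.031,-0.1475,-0.134]
    - [0.031,-0.1475,-0.134]
    - [0.031,-0.1475,-0.134]
  yaw: [-0.248,-0.248,-0.248,-0.248,-0.248,-0.248,-0.248,-0.248]

```text
clock: 40.42
eef_pos: [526.9, -242.8, 21.0]
eef_rot: [3.141, -0.002, -0.219]
wrist_force: [0.7, -1.1, -0.0]
finger_gap: 51.9
finger_force: 0.0
```

Call:
play_rows:
  translation:
    - [0,0,0]
    - [0,0,0]
    - [0,0,0]
    - [0,0,0]
    - [0,0,0]
  yaw: [0,0,0,0,0]
  hand: 0.1
  force: 30

```text
clock: 41.05
eef_pos: [526.2, -243.2, 20.2]
eef_rot: [3.141, -0.001, -0.22]
wrist_force: [-1.6, 1.0, 7.2]
finger_gap: 28.5
finger_force: 29.7
```

Call:
play_rows:
  translation:
    - [0,0,0.035]
    - [-0.06,0,0.035]
    - [-0.11,0.03,0.035]
    - [-0.126,0.213,0.035]
    - [-0.126,0.213,0.035]
    - [-0.126,0.213,0.035]
    - [-0.126,0.213,0.035]
    - [-0.126,0.213,0.035]
    - [-0.126,0.213,0.02]
    - [-0.126,0.213,0.0005]
    - [-0.126,0.213,0.0005]
    - [-0.126,0.213,0.0005]
  yaw: [0,0,0.248,0.248,0.248,0.248,0.248,0.248,0.248,0.248,0.248,0.248]

```text
clock: 42.55
eef_pos: [400.1, -30.9, 20.2]
eef_rot: [3.142, 0.0, 0.027]
wrist_force: [-0.5, 0.6, -1.0]
finger_gap: 28.1
finger_force: 30.0
```

Call:
play_rows:
  translation:
    - [0.008,0,0]
    - [0.018,0.0005,-0.0005]
    - [0.028,0.001,-0.001]
    - [0.038,0.001,-0.0015]
    - [0.048,0.0015,-0.002]
    - [0.058,0.0015,-0.003]
    - [0.068,0.002,-0.0035]
    - [0.078,0.002,-0.004]
    - [0.088,0.0025,-0.002]
    - [0.098,0.003,0.0005]
    - [0.108,0.003,0.003]
    - [0.118,0.003,0.005]
  yaw: [0,0,0,0,0,0,0,0,0,0,0,0]
  force: 6

```text
clock: 44.05
eef_pos: [518.6, -27.0, 25.1]
eef_rot: [-3.141, -0.0, 0.028]
wrist_force: [-0.9, -1.0, -0.7]
finger_gap: 27.9
finger_force: 6.0
```

Call:
play_rows:
  translation:
    - [0.008,0,0.002]
    - [0.015,0.0005,0.0035]
    - [0.021,0.0005,0.0045]
    - [0.021,0.0005,0.0045]
    - [0.021,0.0005,0.0045]
  yaw: [0,0,0,0,0]

```text
clock: 44.68
eef_pos: [538.9, -26.5, 29.5]
eef_rot: [-3.142, -0.0, 0.028]
wrist_force: [0.5, 0.7, -1.3]
finger_gap: 28.3
finger_force: 6.0
```

Call:
play_rows:
  translation:
    - [0,0,0]
    - [0,0,0]
    - [-0.02,0,0.05]
    - [-0.06,0.03,0.1]
    - [-0.06,0.12,0.15]
    - [-0.06,0.12,0.15]
    - [-0.06,0.12,0.15]
    - [-0.06,0.12,0.15]
  yaw: [0,0,0,0,0,0,0,0]
  hand: 0.55

```text
clock: 45.68
eef_pos: [478.7, 93.0, 178.8]
eef_rot: [3.141, 0.001, 0.029]
wrist_force: [0.2, 0.0, -0.2]
finger_gap: 51.8
finger_force: 0.0
```

Run:
```python
from h import *
s=telemetry.read_state(); print(s["eef_pos"],s["eef_rot"],s["clock"])
w=view("wrist"); cv2.imwrite("pics/w8.png",w["bgr"]); np.save("w8.npy",w["cam_to_world"])
a=w["bgr"][60:260]; sc=view("scene")["bgr"][205:345,240:400]
cv2.imwrite("pics/f8.png",np.vstack([a,cv2.resize(sc,(640,560),interpolation=cv2.INTER_CUBIC)[:395]]))
```

```text
[478.68314093  93.01028447 178.83407739] [3.14134859e+00 8.26783952e-04 2.85070174e-02] 45.675
```

View pics/f8.png

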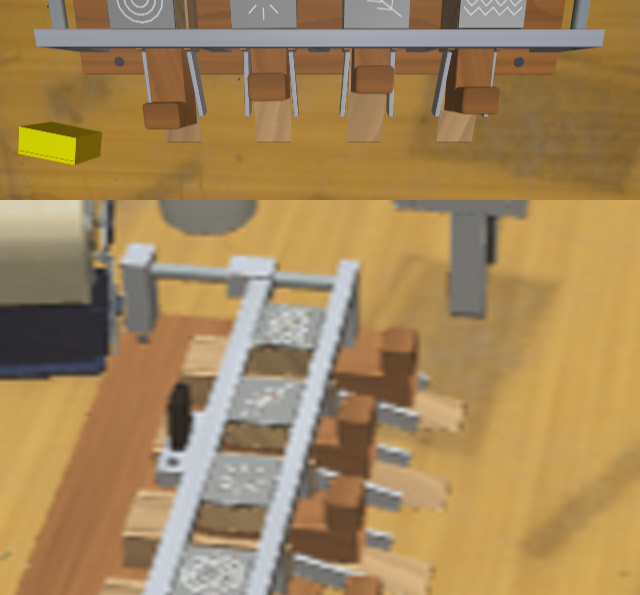

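All four wedges are seated. I'll check the heights by gently probing rail and faces with closed fingers.

Call:
play_rows:
  translation:
    - [0.04,0.04,0]
    - [0.08,0.08,0]
    - [0.1245,0.1225,0]
    - [0.1245,0.1225,-0.06]
    - [0.1245,0.1225,-0.11]
    - [0.1245,0.1225,-0.11]
    - [0.1245,0.1225,-0.112]
    - [0.1245,0.1225,-0.114]
    - [0.1245,0.1225,-0.116]
    - [0.1245,0.1225,-0.116]
  yaw: [0,0,0,0,0,0,0,0,0,0]
  hand: 0

```text
clock: 47.02
eef_pos: [603.4, 215.9, 63.4]
eef_rot: [3.142, 0.0, 0.028]
wrist_force: [0.4, -0.2, 0.2]
finger_gap: 0.6
finger_force: 0.0
```

Call:
play_rows:
  translation:
    - [0,0,-0.0005]
    - [0,0,-0.001]
    - [0,0,-0.001]
  yaw: [0,0,0]

```text
clock: 47.4
eef_pos: [603.4, 216.0, 62.4]
eef_rot: [-3.142, 0.0, 0.028]
wrist_force: [0.0, -0.0, -0.3]
finger_gap: 0.6
finger_force: 0.0
```

Call:
play_rows:
  translation:
    - [0,0,-0.0005]
    - [0,0,-0.001]
    - [0,0,-0.001]
  yaw: [0,0,0]

```text
clock: 47.78
eef_pos: [603.6, 216.0, 62.1]
eef_rot: [-3.141, -0.0, 0.028]
wrist_force: [-2.7, -1.3, 5.6]
finger_gap: 0.4
finger_force: 2.8
```

Call:
play_rows:
  translation:
    - [0,0,0.006]
    - [-0.026,-0.001,0.006]
    - [-0.026,-0.001,0.0025]
    - [-0.026,-0.001,0.002]
    - [-0.026,-0.001,0.0015]
    - [-0.026,-0.001,0.001]
    - [-0.026,-0.001,0.001]
  yaw: [0,0,0,0,0,0,0]

```text
clock: 48.65
eef_pos: [577.6, 214.9, 62.3]
eef_rot: [3.142, 0.0, 0.028]
wrist_force: [-0.3, -0.0, -1.0]
finger_gap: 0.4
finger_force: 0.0
```

Call:
play_rows:
  translation:
    - [0,0,-0.0005]
    - [0,0,-0.001]
    - [0,0,-0.001]
  yaw: [0,0,0]

```text
clock: 49.02
eef_pos: [577.6, 215.0, 61.8]
eef_rot: [-3.141, -0.001, 0.028]
wrist_force: [-1.4, 0.2, 4.9]
finger_gap: 0.4
finger_force: 2.3
```

Call:
play_rows:
  translation:
    - [0,0,-0.0005]
    - [0,0,-0.001]
    - [0,0,-0.001]
  yaw: [0,0,0]

```text
clock: 49.4
eef_pos: [577.7, 215.0, 61.5]
eef_rot: [-3.141, -0.001, 0.028]
wrist_force: [-3.9, -1.9, 11.7]
finger_gap: 0.6
finger_force: 5.9
```

Call:
play_rows:
  translation:
    - [0,0,0.04]
    - [0.0325,-0.06,0.04]
    - [0.0325,-0.12,0.04]
    - [0.0325,-0.18,0.04]
    - [0.0325,-0.239,0.04]
    - [0.0325,-0.239,0.04]
    - [0.0325,-0.239,0.005]
    - [0.0325,-0.239,0.004]
    - [0.0325,-0.239,0.003]
    - [0.0325,-0.239,0.002]
    - [0.0325,-0.239,0.002]
  yaw: [0,0,0,0,0,0,0,0,0,0,0]

```text
clock: 50.78
eef_pos: [610.0, -23.7, 62.6]
eef_rot: [-3.142, -0.0, 0.029]
wrist_force: [0.1, 1.2, 1.9]
finger_gap: 0.4
finger_force: 0.8
```

Call:
play_rows:
  translation:
    - [0,0,-0.0005]
    - [0,0,-0.001]
    - [0,0,-0.001]
  yaw: [0,0,0]

```text
clock: 51.15
eef_pos: [610.1, -23.8, 62.5]
eef_rot: [-3.141, -0.001, 0.028]
wrist_force: [-4.4, 1.7, 11.3]
finger_gap: 0.6
finger_force: 5.3
```

Call:
play_rows:
  translation:
    - [0,0,-0.0005]
    - [0,0,-0.001]
    - [0,0,-0.001]
  yaw: [0,0,0]

```text
clock: 51.52
eef_pos: [610.2, -23.8, 62.4]
eef_rot: [-3.141, -0.001, 0.028]
wrist_force: [-9.1, 2.6, 19.2]
finger_gap: 0.3
finger_force: 9.7
```

Call:
play_rows:
  translation:
    - [0,0,0.03]
    - [-0.002,0.05,0.03]
    - [-0.002,0.08,0.03]
    - [-0.002,0.08,0.03]
    - [-0.002,0.08,0.005]
    - [-0.002,0.08,0.003]
    - [-0.002,0.08,0.002]
    - [-0.002,0.08,0.001]
    - [-0.002,0.08,0.001]
  yaw: [0,0,0,0,0,0,0,0,0]

```text
clock: 52.65
eef_pos: [608.1, 55.8, 61.8]
eef_rot: [3.142, -0.0, 0.028]
wrist_force: [-1.2, -0.6, -0.5]
finger_gap: 0.5
finger_force: 0.0
```

Call:
play_rows:
  translation:
    - [0,0,0.03]
    - [-0.002,0.05,0.03]
    - [-0.002,0.08,0.03]
    - [-0.002,0.08,0.03]
    - [-0.002,0.08,0.004]
    - [-0.002,0.08,0.002]
    - [-0.002,0.08,0.001]
    - [-0.002,0.08,0]
    - [-0.002,0.08,0]
  yaw: [0,0,0,0,0,0,0,0,0]

```text
clock: 53.78
eef_pos: [606.2, 135.3, 62.6]
eef_rot: [3.141, -0.001, 0.028]
wrist_force: [-2.3, -1.9, 7.6]
finger_gap: 0.3
finger_force: 3.7
```

Call:
play_rows:
  translation:
    - [0,0,0.03]
    - [0.002,-0.05,0.03]
    - [0.002,-0.08,0.03]
    - [0.002,-0.08,0.03]
    - [0.002,-0.08,0.003]
    - [0.002,-0.08,0.001]
    - [0.002,-0.08,-0.0005]
    - [0.002,-0.08,-0.001]
    - [0.002,-0.08,-0.001]
  yaw: [0,0,0,0,0,0,0,0,0]

```text
clock: 54.9
eef_pos: [608.0, 56.6, 61.7]
eef_rot: [-3.141, -0.0, 0.029]
wrist_force: [-4.5, -0.2, 8.2]
finger_gap: 0.7
finger_force: 4.5
```

Call:
play_rows:
  translation:
    - [0,0,-0.0005]
    - [0,0,-0.001]
    - [0,0,-0.001]
  yaw: [0,0,0]

```text
clock: 55.28
eef_pos: [608.0, 56.6, 61.6]
eef_rot: [-3.141, -0.001, 0.029]
wrist_force: [-10.1, -0.7, 18.1]
finger_gap: 0.2
finger_force: 9.0
```

Call:
play_rows:
  translation:
    - [0,0,0.05]
    - [-0.02,0.02,0.1]
    - [-0.048,0.037,0.15]
    - [-0.048,0.037,0.17]
    - [-0.048,0.037,0.17]
    - [-0.048,0.037,0.17]
    - [-0.048,0.037,0.17]
  yaw: [0,0,0,0,0,0,0]

```text
clock: 56.15
eef_pos: [559.7, 92.8, 228.0]
eef_rot: [3.141, 0.002, 0.028]
wrist_force: [-0.1, -0.1, 0.2]
finger_gap: 0.8
finger_force: 0.0
```

Run:
```python
from h import *
w=view("wrist"); g=cv2.cvtColor(w["bgr"],cv2.COLOR_BGR2HSV)
for y in (-64,16,176,256):
    u,v=proj(w,(587-.028*(y-95.5),y,61)); u2,v2=proj(w,(629-.028*(y-95.5),y,57)); u=int(u)
    a=int(v2)-10; print(y,u,round(v,1),round(v2,1),a,[f"{s}/{b}" for _,s,b in g[a:int(v)+8,u].astype(int)])
    p=[onz(w,u,r,57)[0].round(1) for r in (v2-2,v2,v2+2)]; print(p)
print(telemetry.read_state()["wrist_force"])
```

```text
-64 497 192.3 142.8 132 ['19/165', '19/164', '19/165', '20/169', '18/170', '18/170', '19/171', '21/171', '19/171', '19/172', '19/171', '15/173', '21/144', '153/127', '153/145', '157/146', '154/147', '154/149', '154/149', '155/151', '155/151', '155/151', '155/148', '154/147', '156/147', '151/150', '154/151', '154/147', '154/147', '153/148', '155/148', '156/144', '152/136', '151/130', '152/129', '150/129', '152/131', '153/133', '153/133', '151/133', '151/132', '152/134', '155/138', '154/142', '153/143', '156/141', '153/143', '155/145', '153/148', '154/144', '153/142', '154/144', '154/146', '152/151', '147/144', '96/112', '10/77', '10/74', '11/71', '7/73', '7/78', '3/99', '16/148', '19/174', '20/177', '19/177', '17/175', '19/174']
[np.float64(635.0), np.float64(633.3), np.float64(631.7)]
16 406 192.2 142.8 132 ['18/170', '18/170', '16/171', '18/174', '18/174', '18/173', '17/176', '19/178', '17/178', '19/177', '19/174', '13/175', '17/146', '137/123', '142/138', '142/140', '143/141', '143/143', '144/142', '143/141', '140/142', '142/145', '142/145', '142/147', '145/148', '142/147', '142/14
[... 1431 characters left out ...]
12/173', '39/157', '149/142', '146/141', '146/140', '146/141', '148/143', '149/145', '148/146', '148/148', '149/147', '149/145', '147/144', '148/146', '148/148', '148/148', '148/145', '148/146', '148/148', '148/146', '148/146', '150/143', '146/143', '147/142', '145/142', '147/142', '147/142', '146/141', '147/139', '147/137', '147/134', '147/134', '150/138', '150/141', '148/141', '149/142', '149/144', '151/144', '149/142', '148/141', '150/143', '150/146', '152/148', '141/141', '92/111', '18/83', '17/90', '13/98', '11/93', '18/85', '5/105', '10/147', '17/170', '16/171', '16/172', '16/171', '17/170']
[np.float64(626.2), np.float64(624.6), np.float64(622.9)]
[ 0.74663561 -0.20701853  0.30439038]
```

Every face is within about 1 mm of the rail and the jaw gap measures about 42 mm. Handing in.

```bash
python3 -c "
from cell import manip
print(manip.sign_off())"
```

```text
the job is handed in; nothing more can be done
None
```

The job is handed in, with no verdict returned: all four blocks lie face up, each on a wedge with its face 0 to 0.9 mm above the rail top by finger probe; the jaw is about 42 mm from the rail, and the arm kept clear of the mug.

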